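Unlatch the locked box with its own key

TASK

Somebody left the wrong key, the square-headed one, in the lock of the plastic box: draw it straight out without turning it and put it back, fully home, in its own slot in the pine key block (the middle one, marked with a square). Then take the round-headed key from the block, ease it past the sticky wafers until it is fully home in the lock, and turn it a quarter turn clockwise (seen from above) against the latch spring. Finish while still gripping the key and holding it turned, so that the latch stays withdrawn; leave the clover-headed key and the spoon where they are.

Things in the scene. Friction and masses are not known exactly. Their poses are not given: they have to be found in the camera images.
- lockbox: Lidded plastic box 180 x 220 x 110 mm, fixed to the bench, lid flat and level; origin under its centre, z up. An upright key lock sits in the lid near the side facing the robot (45 mm from the centre to -x): steel plate 46 x 46 mm, 6 mm proud of the lid, with a keyway; the plate does not turn. A key fits either way round and turns only when fully home; while turned it cannot be pulled out.
- keyway (a point): Middle of the keyway's mouth in the lock plate's top face, 116 mm above the bench; box axes. Vertical slot 16 mm long (y), 6 mm wide (x), bevelled 3 mm all round at 45 degrees. Inside, four sticky sprung wafers grip the blade: over the last 13 mm of travel pushing a key home takes 5 to 12 N, pulling it out 3 to 8 N. If it catches, ease off a little, wiggle and push again.
- lock_plug (a joint): Turn of the lock's plug in rad: 0 at rest, growing clockwise seen from above to a stop at 1.65. A spring (about 0.03 N m at rest, 0.12 at a quarter turn) drives it back to 0 when the key is let go. The key turns it with up to 0.11 rad of slack, so the plug lags that much behind the key.
- square_key_head (a point): Centre of the head of the square-headed key, at first home in the lock; 24 mm above the head's flat underside, which rests on the lock or block when home. z up, y along the width. Black head 32 x 32 mm, 10 mm thick (x), top 16 mm above this point; steel neck 4.5 mm round, 8 mm long, then blade 4.5 mm thick, 14 mm wide, pointed tip 30 mm under the head. Same turned by half. 45 g.
- round_key_head (a point): Centre of the head of the round-headed key, the box's own, at first home in the slot at the -y end of the key block. Head: an upright disc 32 mm across, 10 mm thick (x), 24 mm from this point to its flat underside; else like the square-headed key.
- clover_key_head (a point): Centre of the head of the clover-headed key (three lobes, 33 mm wide, 10 mm thick), which stays in the slot at the +y end of the key block.
- keyblock: Pine key block 96 x 186 x 45 mm, fixed to the bench; origin under its centre, z up, y along its row of three upright slots 58 mm apart, 30 mm in from its -x side. Each is 7 mm wide (x), 17 mm long (y), 38 mm deep, bevelled 3 mm all round. A dark inlay on the +x side of each slot shows the head of its key: round, square, clover from -y to +y.
- square_slot (a point): Middle of the mouth of the square-headed key's own slot, the middle one, empty at first, in the block's top face 45 mm above the bench; block axes.
- spoon: steel spoon 170 mm long lying between box and block, a bystander
Things that resemble listed ones, but are neither listed nor needed, are in the scene too. What is shaped like the part that bears square_key_head but pink is not meant. What is shaped like the part that bears round_key_head but orange is not meant.

How it is judged (in metres and radians):
On the way, in this order (a step that is already met when the one before it is completed fails the run):
1. the square-headed key is home in its own slot of the block and let go (horizontal distance between square_key_head and square_slot below 0.006 m and z of square_key_head in the frame of square_slot between 0.02 and 0.0275 m and angle between square_key_head's own z axis and vertical below 0.2 rad and contact force between the fingers and square_key below 0.1 N), for 0.2 s.
2. the round-headed key is fully home in the lock (horizontal distance between round_key_head and keyway below 0.005 m and z of round_key_head in the frame of keyway below 0.0265 m), for 0.1 s.
3. the key is turned a quarter and held (value of joint lock_plug above 1.25 rad and contact force between the fingers and round_key above 2 N), for 0.5 s.
At the end, for the whole second after the job is handed in: The gripper grips the round-headed key (over 2 N), which is home in the lock (within 2.5 mm of fully down, 5 mm of the axis) and keeps the plug turned over 1.25 rad; the square-headed key is home in its own slot (within 3.5 mm of fully down, 6 mm of the axis, upright within 0.2 rad) (all of step 2 and all of step 3 and horizontal distance between square_key_head and square_slot below 0.006 m and z of square_key_head in the frame of square_slot between 0.02 and 0.0275 m and angle between square_key_head's own z axis and vertical below 0.2 rad); the arm keeps its last pose, push and grip.
It fails at once if the wrong key is turned in the lock (value of joint lock_plug above 0.4 rad and horizontal distance between square_key_head and keyway below 0.02 m).
It fails at once if the clover-headed key is disturbed (distance of clover_key_head from where it was at the start of the episode above 0.015 m).
It fails at once if the spoon is pushed away (distance of spoon from where it was at the start of the episode above 0.04 m).
It also fails if it takes over 61 s, if anything falls off the work surface, if the arm or the gripper's body presses on something with over 40 N, if the wrist force passes 120 N, or if a joint passes its speed limit or range.

ROBOT

A 7-joint arm with a two-finger parallel gripper is mounted at the origin on the work surface. World frame = base frame: x ahead of the robot, y to its left, z up, the work surface at z = 0. Lengths are in mm, angles in rad, forces in N, time in s.
With the tool pointing down it reaches from about 400 to 850 mm from the base axis. Payload 4.5 kg.
Tool frame: the origin (TCP) lies on the mounting face of the last link; the fingertips stand 166 mm ahead of it and the grasp point (between the pads) lies 147 mm ahead of it; z points along the fingers, y is the direction in which the jaws open and shut (so a half turn about z gives the same grasp; the last joint's range is limited). The gripper opens to 88 mm and grips with 3 to 60 N. Pads are 18 mm wide; open, the fingers measure 123 mm over their backs; the gripper's body (75 mm by 187 mm) begins 45 mm behind the grasp point.
Start: joints at [-1.18, 0.689, -0.195, 1.565, 0.157, 0.902, -0.215], TCP at [218.278, 585.656, 404.743] pointing down, gripper open.
Joint ranges: [-3.01, 3.01], [-0.46, 2.08], [-1.47, 1.51], [0.13, 2.56], [-1, 4.14], [0.04, 2.09], [-2.66, 2.66]. Speed limits (rad/s): [2.57, 2.57, 3.14, 3.14, 3.14, 3.14, 3.14].

INTERFACE

Orientations are given as a rotation vector (axis times angle).
In Python, from plant import bot gives the robot as it stands.
- The arm moves only by the shell command python3 -m handwheel 'ROWS' [OPENING] [FORCE]. ROWS is JSON, a list of rows, each an object with "offset": the shift along the tool's x, y, z as a fraction of full scale, a list of three; "roll": the turn about the tool's z as a fraction of full scale. In form: [{"offset": [x, y, z], "roll": roll}, ...]. A call has 1 to 5 rows; each row shifts and turns the commanded pose from where the row before left it, along the tool's axes as they then stand; what a row does not reach is not made up. Full scale, the value 1, is 25 mm for a shift and 0.1 rad for a turn. A row lasts 1/10 s, in which the tool goes at most 50 mm and 8.59 degrees, less where a joint would pass 70% of its speed; a pose out of reach is approached as far as the arm can. A call with a number of a shift or a turn outside -1 to 1 is refused whole. A call with a gripper value outside its range is refused whole. OPENING is the opening, from -1 (shut) to 1 (fully open), set as the call begins (- or left out, the last holds). The fingers move at their own pace and stop on an object; FORCE is the grip in N (left out, the last holds). Time passes only in rows, so rows that do not move let the fingers close. It gives the time, the measured TCP pose, the force and the opening at its end, in the units of the state.
- bot.get_obs(): the state, without advancing time (a new reading comes with each control period).
- bot.camera(name): name is "scene" or "side" or "wrist"; returns a dict with "img" (420x560x3 uint8, blue, green, red), "fx", "fy", "cx", "cy" (pixels), "extrinsics" (4x4, takes a point from world to camera coordinates). Camera axes: x right, y down, z forward; pixel columns grow to the right and rows downward; lengths in mm; the calibration is good to about 2 mm. The wrist camera is an equidistant fisheye: a pixel r from the principal point sees the ray r / f radians off the axis. A picture is of the moment at which its call begins. There is no depth.
- bot.close_job(): hands the job in, once; it reports no verdict.
Trained networks look in the newest picture that a camera, given by its name, has taken for a name from the list of things; names that differ only in an ending like _2 or _b are one class to them, and where a whole thing is asked for, a point or a joint stands for the part that bears it (a point fixed in the world has none). Each returns a list of dicts, best first, with "p" (0 to 1); they miss things now and then, are a little off and sometimes report something else, mostly with a low value. They report only what shows in the picture. A call takes as long as a camera call. They do not tell look-alikes from the thing itself.
- bot.boxes_of(target, camera): "uv" ([column, row] in pixels, amid what is visible of it).
The state is a dict: "clock": time; "joint_positions": joint angles; "dq": joint speeds; "joint_torque": joint torques, N m; "ee_pos": TCP position; "tool_rot": TCP orientation; "ft_force": force on the tool from outside, world axes, zero at the start; "wrist_torque": the same for the moment, N m; "grip_width": finger opening in mm.
Only numpy, scipy, OpenCV 4.12 (cv2) and the standard library are available. Lean on these libraries where they do the work, as an engineer would, in place of code of your own. Each camera call takes 0.05 s, during which the arm holds its last target.

## Working session

There is one attempt and no reset: what is moved stays moved. The work goes in short steps, Python scripts to look and compute and a shell command to move; the robot and the scene stay as the last step left them, time stands still between calls to the robot, and variables do not carry over. Pictures are saved under pics/ and viewed, and the job is handed in when it is done.

```bash
ls; mkdir -p pics
python3 - <<'E'
from plant import bot
import cv2
print(bot.get_obs())
for n in ["scene","side","wrist"]:
    c=bot.camera(n); cv2.imwrite(f"pics/{n}0.png",c["img"]); print(n,c["fx"],c["fy"],c["cx"],c["cy"],c["extrinsics"].tolist() if hasattr(c["extrinsics"],'tolist') else c["extrinsics"])
    for t in ["lockbox","square_key_head","round_key_head","clover_key_head","keyblock","spoon"]:
        print(t,[(d["uv"],round(d["p"],2)) for d in bot.boxes_of(t,n)])
E
```

```text
pics
{'clock': 0.0, 'joint_positions': array([-1.18020976,  0.68996462, -0.19451578,  1.56633303,  0.15725636,
        0.90246115, -0.21507031]), 'dq': array([-0.00084925,  0.00087204,  0.00013034, -0.00178561, -0.00072996,
       -0.00175379,  0.00110422]), 'joint_torque': array([ 1.47322221e-04, -5.27576101e+01, -1.26651641e+00, -1.53423876e+01,
       -5.25364035e-02,  6.31947740e-03,  1.59520223e-04]), 'ee_pos': array([218.19706518, 585.3312746 , 403.924802  ]), 'tool_rot': array([-5.57296264e-01, -3.09153624e+00,  2.77336038e-03]), 'ft_force': array([ 0.39608794, -0.332563  ,  0.19520242]), 'wrist_torque': array([-0.00995235,  0.00963236, -0.04303715]), 'grip_width': 88.39512563804051}
scene 385.2974009807335 385.2974009807335 274.53761507366755 206.3762336379259 [[-0.7431289403885292, 0.6688738426628004, 0.01916143414572061, 372.349679022924], [0.4846097355217726, 0.5577134718832106, -0.6738761663076478, -171.5428974712878], [-0.4614247308007441, -0.49149106388771097, -0.7385957973912296, 1027.9798763356805], [0.0, 0.0, 0.0, 1.0]]
lockbox [([166.3, 187.6], 0.57)]
square_key_hea
[... 612 characters left out ...]
square_key_head [([264.8, 327.6], 0.75), ([338.5, 261.5], 0.64)]
round_key_head [([215.2, 235.4], 0.64), ([264.0, 210.2], 0.41), ([358.3, 284.5], 0.15)]
clover_key_head [([243.3, 194.4], 0.65)]
keyblock [([262.1, 215.6], 0.62)]
spoon [([236.8, 262.9], 0.81)]
wrist 325.19226210127806 325.19226210127806 277.34880810144074 206.9533247754629 [[0.3497248747465641, 0.93685224217087, -0.0006231556124052667, -625.1063393919829], [0.899823622956477, -0.3357168671833368, 0.2785886441657114, -38.64460811764908], [0.2607871920800245, -0.09799010882748856, -0.9604103180510906, 389.1236559364491], [0.0, 0.0, 0.0, 1.0]]
lockbox []
square_key_head []
round_key_head []
clover_key_head []
keyblock []
spoon []
```

View pics/scene0.png

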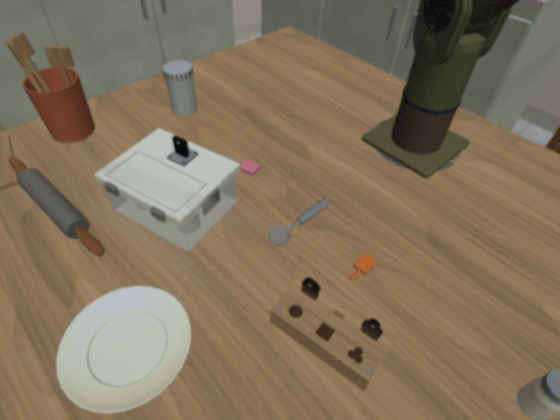

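View pics/side0.png

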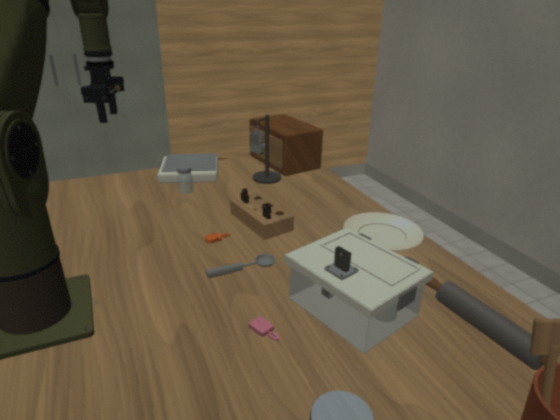

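View pics/wrist0.png

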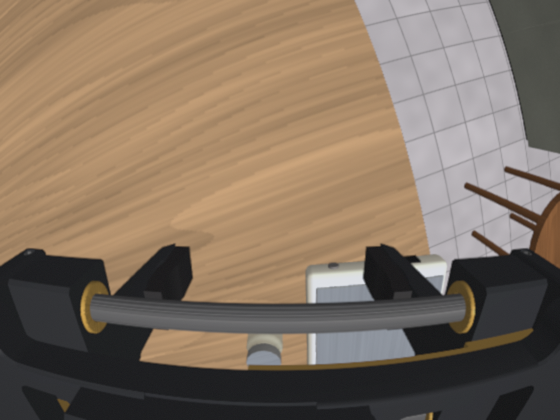

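Candidates in the scene picture:
- **Square key:** the black key at (181,146) stands in the lock and fits. The pink one at (251,167) lies on the bench.
- **Round key:** the black key at (311,287) stands at the block's round-inlay end and fits. The orange one at (363,265) lies on the bench. (373,328) is the clover key.

I'll check these in enlarged crops.

Run:
```python
import cv2, numpy as np
a=cv2.imread("pics/scene0.png"); b=cv2.imread("pics/side0.png")
def crop(im,x,y,w,h,s): return cv2.resize(im[y:y+h,x:x+w],None,fx=s,fy=s,interpolation=cv2.INTER_CUBIC)
cv2.imwrite("pics/s_block.png",crop(a,262,265,130,120,5))
cv2.imwrite("pics/s_box.png",crop(a,90,125,155,120,5))
cv2.imwrite("pics/d_block.png",crop(b,220,175,85,65,8))
cv2.imwrite("pics/d_box.png",crop(b,280,225,155,120,5))
```

```text
(no output)
```

View pics/s_block.png

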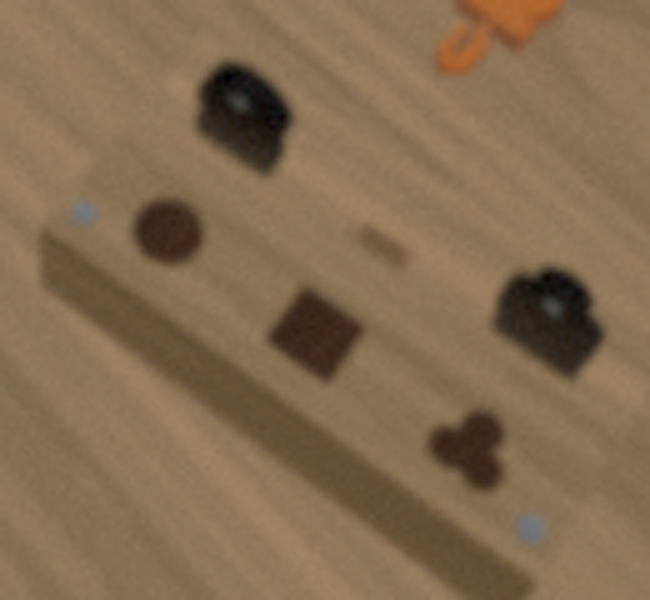

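View pics/s_box.png

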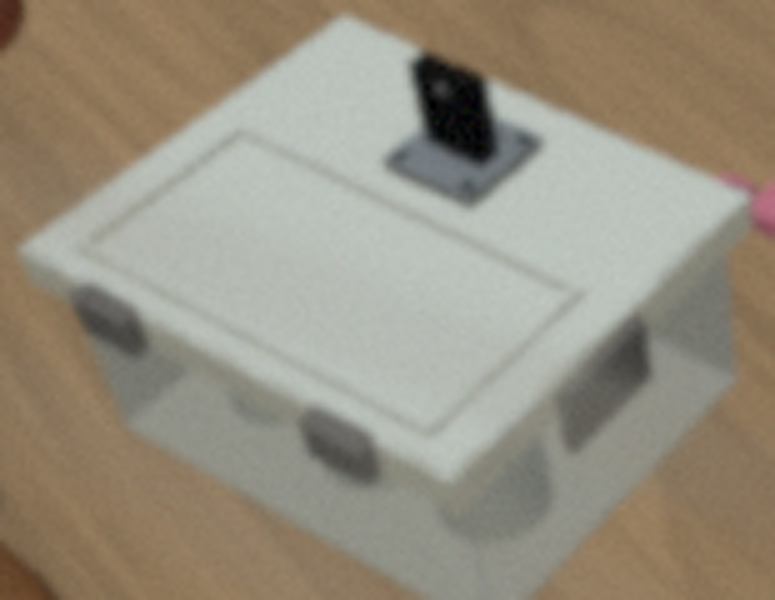

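View pics/d_block.png

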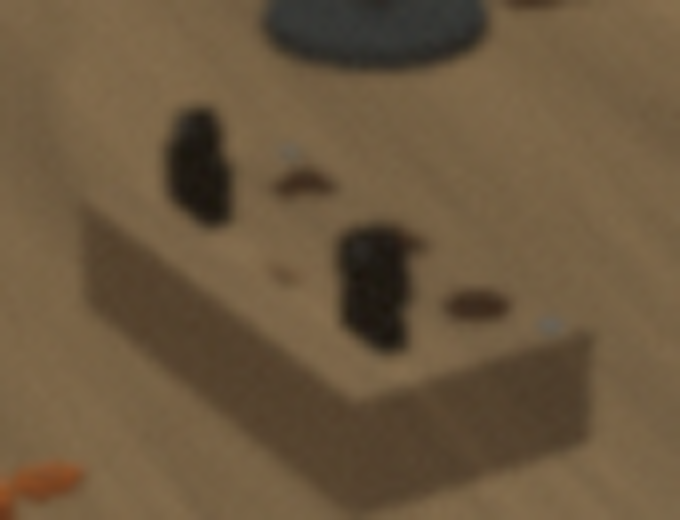

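View pics/d_box.png

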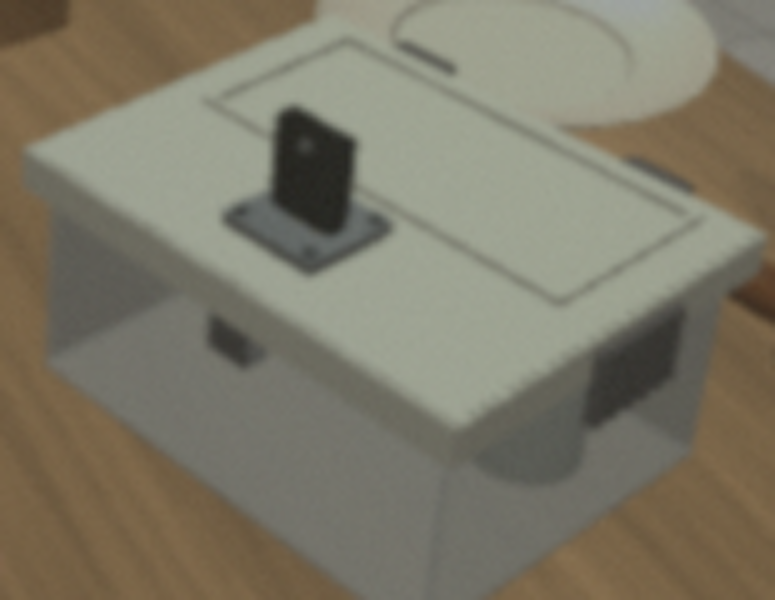

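```bash
cat > h.py <<'E'
import numpy as np, cv2
from scipy.optimize import least_squares
C={"scene":(385.2974,274.5376,206.3762,np.array([[-0.7431289403885292, 0.6688738426628004, 0.01916143414572061, 372.349679022924], [0.4846097355217726, 0.5577134718832106, -0.6738761663076478, -171.5428974712878], [-0.4614247308007441, -0.49149106388771097, -0.7385957973912296, 1027.9798763356805]])),
"side":(435.23823,275.78448,214.6666,np.array([[0.9182319953350471, -0.39585490786049976, 0.01220224019485118, -479.3998484886779], [-0.17059844789679815, -0.42315289282244956, -0.8898526838028841, 201.91285375222128], [0.35741596539357484, 0.8150095221644638, -0.4560847579814867, 870.3963633146783]]))}
def proj(cam,P):
    f,cx,cy,E=C[cam]; q=E[:,:3]@P+E[:,3]; return np.array([cx+f*q[0]/q[2],cy+f*q[1]/q[2]])
def fproj(c,P): # wrist fisheye
    E=np.array(c["extrinsics"]); q=E[:3,:3]@P+E[:3,3]
    th=np.arctan2(np.hypot(q[0],q[1]),q[2]); r=np.hypot(q[0],q[1])
    return np.array([c["cx"]+c["fx"]*th*q[0]/r,c["cy"]+c["fy"]*th*q[1]/r])
def W(p,l):
    c,s=np.cos(p[2]),np.sin(p[2]); return np.array([p[0]+c*l[0]-s*l[1],p[1]+s*l[0]+c*l[1],l[2]])
E
python3 - <<'E'
from h import *
def fit(obs,p0,mk):
    f=lambda p: np.concatenate([proj(c,W(p,mk(p,l)))-uv for c,l,uv in obs])
    r=least_squares(f,p0,loss='soft_l1'); print(r.x, np.degrees(r.x[2]))
    for (c,l,uv) in obs: print(c,l,np.round(proj(c,W(r.x,mk(r.x,l)))-uv,1))
    return r.x
L=lambda sx,sy:('L',sx,sy); P=lambda sx,sy:('P',sx,sy)
obs=[("scene",L(-1,1),(240,165)),("scene",L(-1,-1),(159,127.6)),("scene",L(1,-1),(94,175)),("scene",L(1,1),(180,222)),
("side",L(-1,1),(285,255)),("side",L(1,1),(347,228)),("side",L(-1,-1),(371,311)),("side",L(1,-1),(433.6,272.6)),
("scene",P(1,-1),(167,157)),("scene",P(-1,1),(198.4,153)),("scene",P(1,1),(184,166)),
("side",P(-1,1),(324.4,268.4)),("side",P(-1,-1),(342,279)),("side",P(1,-1),(358.4,270.6))]
def mk(p,l):
    if l[0]=='L': return np.array([l[1]*(90+p[3]),l[2]*(110+p[3]),110.])
    return np.array([-45+23*l[1],23*l[2],116.])
p=fit(obs,[550,-100,0.2,0],mk); print("keyway",W(p,(-45,0,116)))
o2=[("scene",(48,-93,45),(270.4,311)),("scene",(48,93,45),(369,382)),("scene",(0,-58,45),(295.6,311.2)),("scene",(0,0,45),(325.4,332)),("scene",(0,58,45),(356.4,355)),("scene",(-18,0,45),(338.6,314)),
("side",(-48,-93,45),(265,225)),("side",(-48,93,45),(230.6,200.6)),("side",(48,-93,45),(293.75,216.9)),("side",(-18,0,45),(255.6,209.2)),("side",(0,-58,45),(279.75,213.1)),("side",(0,58,45),(257.9,198))]
def mk2(p,l):
    l=np.array(l,float)
    if l[0]==0: l[0]=p[3]
    return l
p=fit(o2,[500,300,0.2,15],mk2)
for y in(-58,0,58): print("slot",W(p,(-18,y,45)))
E
```

```text
[ 599.61474405 -217.33196467   94.52593617    2.20798374] 5415.937196991145
scene ('L', -1, 1) [-0.8 -1.5]
scene ('L', -1, -1) [-0.9 -0.4]
scene ('L', 1, -1) [-1.7 -1.2]
scene ('L', 1, 1) [-1.3 -1. ]
side ('L', -1, 1) [-1.2 -1.3]
side ('L', 1, 1) [-1.1 -1.2]
side ('L', -1, -1) [-0.7 -0.7]
side ('L', 1, -1) [-0.5 -1.4]
scene ('P', 1, -1) [-1.4 -0.8]
scene ('P', -1, 1) [-0.9 -0.9]
scene ('P', 1, 1) [-1.3 -1.6]
side ('P', -1, 1) [-0.8 -1.9]
side ('P', -1, -1) [-0.7 -1.4]
side ('P', 1, -1) [-0.4 -1.8]
keyway [ 556.34439781 -229.68822365  116.        ]
[5.64492467e+02 2.10065811e+02 1.85333969e-01 2.27870325e+01] 10.618854207091148
scene (48, -93, 45) [-1.1 -0.2]
scene (48, 93, 45) [-0.2  0.3]
scene (0, -58, 45) [-0.5  0.5]
scene (0, 0, 45) [-0.8  0.2]
scene (0, 58, 45) [-0.  -0.7]
scene (-18, 0, 45) [-0.8 -0.3]
side (-48, -93, 45) [-1.4 -1. ]
side (-48, 93, 45) [-1.3 -2.2]
side (48, -93, 45) [-0.2 -2. ]
side (-18, 0, 45) [-0.8 -1.3]
side (0, -58, 45) [-1.2 -0.9]
side (0, 58, 45) [-1.6 -0.8]
slot [557.4886592  149.74212809  45.        ]
slot [546.80072119 206.74886437  45.        ]
slot [536.11278318 263.75560064  45.        ]
```

Both picks are confirmed in the crops: the black square head stands in the lock, and the black round head stands at the round inlay. I'll start by rolling to the box yaw of 0.278 rad.

```bash
cat >> h.py <<'E'
from scipy.spatial.transform import Rotation
def rem(o,t,yaw):
    "remaining rows (in full-scale units) to TCP target t, tool-y yaw"
    R=Rotation.from_rotvec(o["tool_rot"]).as_matrix()
    y=np.arctan2(R[1,1],R[0,1]); d=R.T@(np.array(t)-o["ee_pos"])
    dr=-(yaw-y); dr=(dr+np.pi)%(2*np.pi)-np.pi
    print("t",round(o["clock"],2),"pos",np.round(o["ee_pos"],1),"yaw",round(y,3),"tilt",np.round(R[:2,2],3),"F",np.round(o["ft_force"],1),"w",round(o["grip_width"],1),"q",np.round(o["joint_positions"],2))
    print("rem mm",np.round(d,1),"rows",np.round(d/25,2),"roll",round(dr,3))
E
python3 -m handwheel '[{"offset":[0,0,0],"roll":1},{"offset":[0,0,0],"roll":1},{"offset":[0,0,0],"roll":1},{"offset":[0,0,0],"roll":1},{"offset":[0,0,0],"roll":1}]' 1 20
python3 -m handwheel '[{"offset":[0,0,0],"roll":1},{"offset":[0,0,0],"roll":1},{"offset":[0,0,0],"roll":1},{"offset":[0,0,0],"roll":1},{"offset":[0,0,0],"roll":0.37}]'
python3 - <<'E'
from h import *; from plant import bot
rem(bot.get_obs(),[546,-226,380],0.278)
E
```

```text
clock: 1.55
ee_pos: [218.2, 585.7, 404.8]
tool_rot: [-1.311, -2.855, -0.0]
ft_force: [-0.3, 1.8, 0.9]
grip_width: 88.2
clock: 2.05
ee_pos: [218.1, 585.7, 404.7]
tool_rot: [1.896, 2.505, 0.0]
ft_force: [-0.2, -0.2, 0.5]
grip_width: 88.1
t 2.05 pos [218.1 585.7 404.7] yaw 0.275 tilt [0. 0.] F [-0.2 -0.2  0.5] w 88.1 q [-1.33  0.69  0.08  1.57 -0.06  0.88 -0.95]
rem mm [-870.3   95.    24.8] rows [-34.81   3.8    0.99] roll -0.003
```

```bash
python3 -m handwheel '[{"offset":[-1,0.11,0],"roll":0},{"offset":[-1,0.11,0],"roll":0},{"offset":[-1,0.11,0],"roll":0},{"offset":[-1,0.11,0],"roll":0},{"offset":[-1,0.11,0],"roll":0}]'
python3 -m handwheel '[{"offset":[-1,0.11,0],"roll":0},{"offset":[-1,0.11,0],"roll":0},{"offset":[-1,0.11,0],"roll":0},{"offset":[-1,0.11,0],"roll":0},{"offset":[-1,0.11,0],"roll":0}]'
python3 - <<'E'
from h import *; from plant import bot
rem(bot.get_obs(),[546,-226,380],0.278)
E
```

```text
clock: 2.55
ee_pos: [266.0, 468.3, 404.9]
tool_rot: [-1.892, -2.508, -0.001]
ft_force: [-0.1, 0.3, -0.1]
grip_width: 88.2
clock: 3.05
ee_pos: [313.4, 351.8, 404.9]
tool_rot: [-1.892, -2.508, -0.001]
ft_force: [0.2, -0.3, -1.3]
grip_width: 88.3
t 3.05 pos [313.4 351.8 404.9] yaw 0.278 tilt [0.    0.001] F [ 0.2 -0.3 -1.3] w 88.3 q [-0.97  0.49  0.04  2.02 -0.03  0.63 -0.62]
rem mm [-619.5   64.9   24.7] rows [-24.78   2.59   0.99] roll 0.0
```

```bash
python3 -m handwheel '[{"offset":[-1,0.5,0],"roll":0},{"offset":[-1,0.5,0],"roll":0},{"offset":[-1,0.5,0],"roll":0},{"offset":[-1,0.5,0],"roll":0},{"offset":[-1,0.4,0],"roll":0}]'
python3 -m handwheel '[{"offset":[-1,0.2,0],"roll":0},{"offset":[-1,0.1,0],"roll":0},{"offset":[-1,0,0],"roll":0},{"offset":[-1,0,0],"roll":0},{"offset":[-1,0,0],"roll":0}]'
python3 -m handwheel '[{"offset":[-1,0,0],"roll":0},{"offset":[-1,0,0],"roll":0},{"offset":[-1,0,0],"roll":0},{"offset":[-1,0,0],"roll":0},{"offset":[-1,0,0],"roll":0}]'
python3 -m handwheel '[{"offset":[-1,0,0.2],"roll":0},{"offset":[-1,0,0.2],"roll":0},{"offset":[-1,0,0.2],"roll":0},{"offset":[-1,0,0.2],"roll":0},{"offset":[-1,0,0.2],"roll":0}]'
python3 - <<'E'
from h import *; from plant import bot
rem(bot.get_obs(),[546,-226,380],0.278)
E
```

```text
clock: 3.55
ee_pos: [406.0, 248.1, 404.9]
tool_rot: [1.892, 2.508, 0.002]
ft_force: [-0.2, 0.1, -0.9]
grip_width: 88.0
clock: 4.05
ee_pos: [446.7, 129.8, 404.9]
tool_rot: [1.892, 2.508, 0.001]
ft_force: [0.3, 0.1, -0.4]
grip_width: 88.3
clock: 4.55
ee_pos: [480.9, 9.5, 404.9]
tool_rot: [1.892, 2.508, 0.001]
ft_force: [0.2, -0.1, -0.2]
grip_width: 88.1
clock: 5.05
ee_pos: [515.1, -110.8, 379.6]
tool_rot: [1.892, 2.508, 0.001]
ft_force: [-0.4, -0.5, 0.9]
grip_width: 88.3
t 5.05 pos [ 515.1 -110.8  379.6] yaw 0.278 tilt [0.001 0.   ] F [-0.4 -0.5  0.9] w 88.3 q [ 0.15  0.59 -0.04  1.89  0.03  0.65  0.37]
rem mm [-119.3   -1.9   -0.4] rows [-4.77 -0.08 -0.01] roll 0.0
```

```bash
python3 -m handwheel '[{"offset":[-1,0,0],"roll":0},{"offset":[-1,0,0],"roll":0},{"offset":[-1,0,0],"roll":0},{"offset":[-1,0,0],"roll":0},{"offset":[-0.77,-0.08,0],"roll":0}]'
python3 - <<'E'
from h import *; from plant import bot
c=bot.camera("wrist"); cv2.imwrite("pics/w1.png",c["img"])
import pickle; pickle.dump(c,open("w1.pkl","wb"))
E=np.array(c["extrinsics"]); print("cam",-E[:3,:3].T@E[:3,3], "axis",E[2,:3])
rem(bot.get_obs(),[556.3,-229.7,380],0.278)
for p in [(556.3,-229.7,116),(556.3,-229.7,156)]: print(fproj(c,np.array(p)))
E
```

```text
clock: 5.55
ee_pos: [545.8, -226.7, 379.7]
tool_rot: [1.893, 2.506, -0.0]
ft_force: [0.6, -0.4, 0.3]
grip_width: 88.2
cam [ 527.0838734  -157.62271656  359.03702306] axis [ 0.07654934 -0.26928943 -0.96001219]
t 5.6 pos [ 545.6 -230.3  379.8] yaw 0.273 tilt [ 0.001 -0.004] F [ 1.2 -2.2  0.6] w 88.4 q [ 0.35  0.67 -0.05  1.7   0.05  0.77  0.55]
rem mm [-2.4 10.5 -0.2] rows [-0.09  0.42 -0.01] roll -0.005
[288.05212927 214.83678197]
[289.9291605  232.98639357]
```

View pics/w1.png

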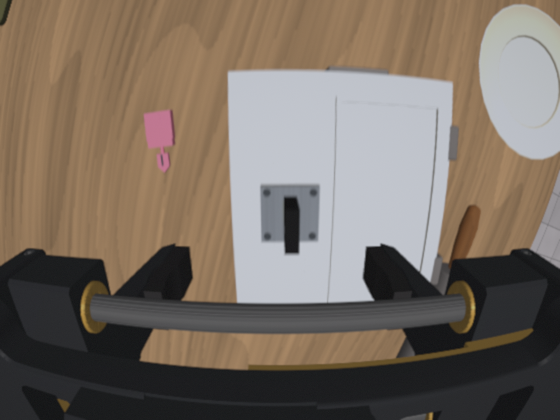

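The wrist view shows the lock plate, corners about (261,185) to (320,243), with the black square head at (292,222). I'll settle the arm, take another picture and measure it.

```bash
python3 -m handwheel '[{"offset":[0,0,0],"roll":0},{"offset":[0,0,0],"roll":0}]'
python3 - <<'E'
from h import *; from plant import bot
c=bot.camera("wrist"); cv2.imwrite("pics/w2.png",c["img"])
import pickle; pickle.dump(c,open("w2.pkl","wb"))
rem(bot.get_obs(),[556.3,-229.7,380],0.278)
im=c["img"][170:265,225:345]; cv2.imwrite("pics/w2c.png",cv2.resize(im,None,fx=6,fy=6,interpolation=cv2.INTER_CUBIC))
E
```

```text
clock: 5.8
ee_pos: [545.4, -223.7, 379.6]
tool_rot: [-1.891, -2.507, -0.001]
ft_force: [-0.0, 1.5, -0.1]
grip_width: 88.0
t 5.85 pos [ 545.5 -223.4  379.7] yaw 0.279 tilt [-0.     0.001] F [-0.5 -0.3  0.4] w 88.1 q [ 0.34  0.67 -0.05  1.71  0.04  0.77  0.55]
rem mm [-9.1  8.7 -0.4] rows [-0.36  0.35 -0.01] roll 0.001
```

View pics/w2c.png

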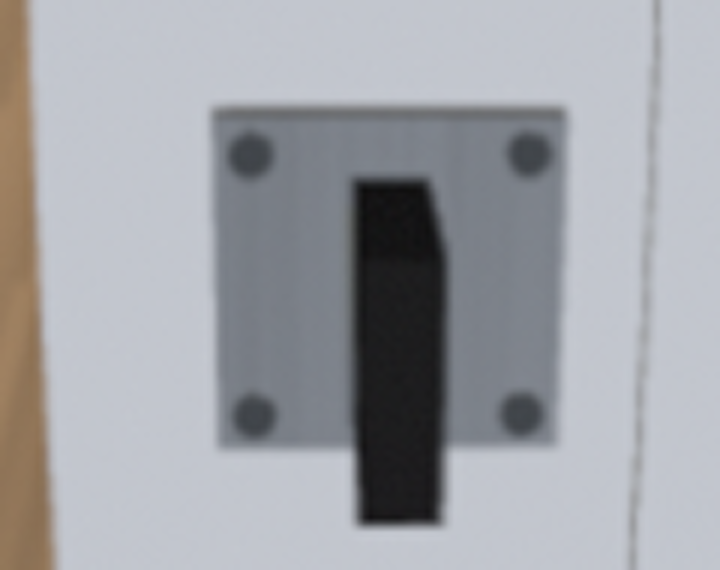

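```bash
cat > fw.py <<'E'
from h import *; import pickle,sys
def fitw(pk,x0,y0,s,pts,p0):
    c=pickle.load(open(pk,"rb"))
    uv=lambda q:np.array([x0+(q[0]+.5)/s-.5,y0+(q[1]+.5)/s-.5])
    f=lambda p:np.concatenate([fproj(c,W(p,l))-uv(q) for l,q in pts])
    r=least_squares(f,p0); print(np.round(r.x,4),"res",np.round(r.fun,1)); return r.x
E
python3 - <<'E'
from fw import *
pts=[((-23,23,116),(214,122)),((23,23,116),(565,120)),((-23,-23,116),(220,447)),((23,-23,116),(556,447))]
fitw("w2.pkl",225,170,6,pts,[556,-230,.28])
pts2=[((-5,16,156),(360,258)),((5,16,156),(446,258)),((-5,-16,156),(358,522)),((5,-16,156),(441,522))]
fitw("w2.pkl",225,170,6,pts2,[556,-230,.28])
E
```

```text
[ 5.573095e+02 -2.280474e+02  2.829000e-01] res [-0.6 -0.6  0.7 -0.4 -0.4  0.8  0.3  0.4]
[ 5.570330e+02 -2.273553e+02  2.800000e-01] res [-0.5 -0.2  0.5 -0.3 -0.4  0.3  0.4  0.2]
```

Run:
```python
from h import *; from plant import bot
rem(bot.get_obs(),[557.2,-227.9,289],0.281)
```

```text
t 5.85 pos [ 545.5 -223.4  379.7] yaw 0.279 tilt [-0.     0.001] F [-0.5 -0.3  0.4] w 88.1 q [ 0.34  0.67 -0.05  1.71  0.04  0.77  0.55]
rem mm [-7.7 10.  90.6] rows [-0.31  0.4   3.63] roll -0.002
```

```bash
python3 -m handwheel '[{"offset":[-0.31,0.4,0.43],"roll":0},{"offset":[0,0,1],"roll":0},{"offset":[0,0,1],"roll":0},{"offset":[0,0,0.8],"roll":0},{"offset":[0,0,0.4],"roll":0}]' -0.4
python3 -m handwheel '[{"offset":[0,0,0],"roll":0},{"offset":[0,0,0],"roll":0}]'
python3 - <<'E'
from h import *; from plant import bot
rem(bot.get_obs(),[557.2,-227.9,289],0.281)
c=bot.camera("wrist"); cv2.imwrite("pics/w3.png",c["img"])
E
```

```text
clock: 6.35
ee_pos: [557.3, -228.7, 286.5]
tool_rot: [-1.89, -2.506, 0.001]
ft_force: [-0.1, 0.1, 0.2]
grip_width: 49.9
clock: 6.55
ee_pos: [557.8, -229.6, 289.3]
tool_rot: [1.892, 2.507, 0.001]
ft_force: [-0.1, -0.0, 0.9]
grip_width: 34.2
t 6.55 pos [ 557.8 -229.6  289.3] yaw 0.277 tilt [ 0.001 -0.   ] F [-0.1 -0.   0.9] w 34.2 q [ 0.34  0.81 -0.04  1.74  0.06  0.6   0.54]
rem mm [ 1.8 -0.1  0.3] rows [ 0.07 -0.    0.01] roll -0.004
```

View pics/w3.png

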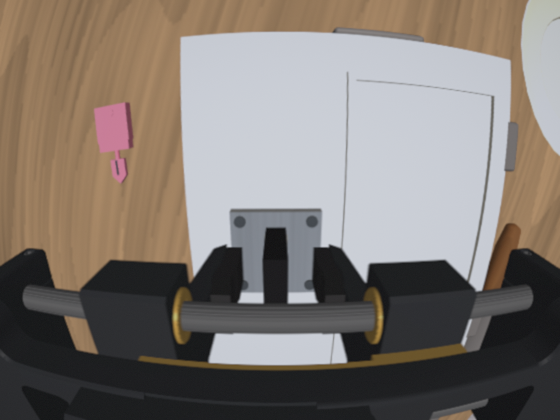

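The fingers straddle the head at (276,262), evenly centred, so I'll close.

```bash
python3 -m handwheel '[{"offset":[0.05,0,0],"roll":0},{"offset":[0,0,0],"roll":0},{"offset":[0,0,0],"roll":0},{"offset":[0,0,0],"roll":0}]' -1 40
python3 - <<'E'
from h import *; from plant import bot
rem(bot.get_obs(),[557.2,-227.9,289],0.281)
E
```

```text
clock: 7.0
ee_pos: [557.0, -228.6, 289.6]
tool_rot: [1.893, 2.506, 0.001]
ft_force: [-1.0, 0.7, 4.6]
grip_width: 9.5
t 7.0 pos [ 557.  -228.6  289.6] yaw 0.277 tilt [ 0.001 -0.   ] F [-1.   0.7  4.6] w 9.5 q [ 0.34  0.81 -0.04  1.74  0.06  0.59  0.54]
rem mm [0.6 0.4 0.6] rows [0.02 0.02 0.02] roll -0.004
```

```bash
python3 -m handwheel '[{"offset":[0,0,-0.2],"roll":0},{"offset":[0,0,-0.2],"roll":0},{"offset":[0,0,-0.2],"roll":0},{"offset":[0,0,-0.2],"roll":0},{"offset":[0,0,-0.2],"roll":0}]'
python3 -m handwheel '[{"offset":[0,0,-0.4],"roll":0},{"offset":[0,0,-0.6],"roll":0},{"offset":[0,0,-0.6],"roll":0},{"offset":[0,0,-0.6],"roll":0},{"offset":[0,0,0],"roll":0}]'
python3 - <<'E'
from h import *; from plant import bot
rem(bot.get_obs(),[546.8+1,206.7+1,300],0.185)
c=bot.camera("wrist"); cv2.imwrite("pics/w4.png",c["img"])
c=bot.camera("side"); cv2.imwrite("pics/side4.png",c["img"][200:340,250:450].repeat(3,0).repeat(3,1))
E
```

```text
clock: 7.5
ee_pos: [557.0, -228.5, 314.7]
tool_rot: [1.893, 2.507, 0.001]
ft_force: [0.1, -0.1, -0.7]
grip_width: 9.7
clock: 8.0
ee_pos: [557.6, -228.8, 371.5]
tool_rot: [1.891, 2.503, 0.002]
ft_force: [-0.1, -0.7, -0.6]
grip_width: 9.5
t 8.0 pos [ 557.6 -228.8  371.5] yaw 0.277 tilt [ 0.005 -0.002] F [-0.1 -0.7 -0.6] w 9.5 q [ 0.34  0.69 -0.05  1.68  0.05  0.77  0.55]
rem mm [422.8 109.7  70.8] rows [16.91  4.39  2.83] roll 0.092
```

View pics/w4.png

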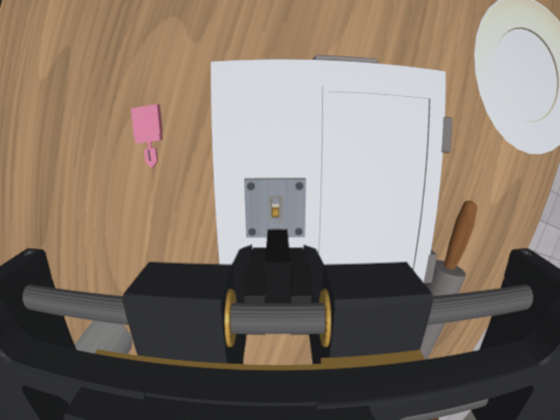

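View pics/side4.png

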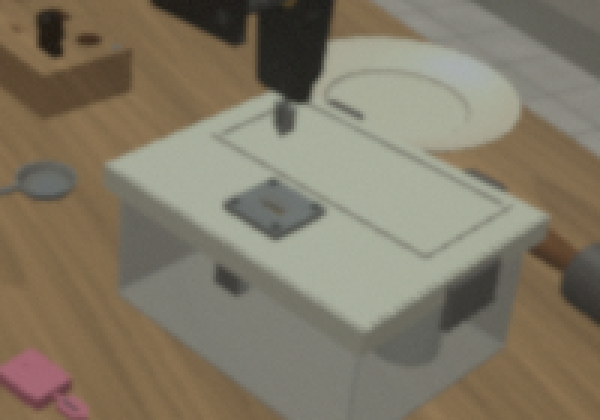

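```bash
python3 -m handwheel '[{"offset":[0.5,0.1,0],"roll":0.5},{"offset":[1,0.3,0],"roll":0.4},{"offset":[1,0.2,0],"roll":0},{"offset":[1,0.2,0],"roll":0},{"offset":[1,0.2,0],"roll":0}]'
python3 -m handwheel '[{"offset":[1,0.2,0],"roll":0},{"offset":[1,0.2,0],"roll":0},{"offset":[1,0.2,0],"roll":0},{"offset":[1,0.2,0],"roll":0},{"offset":[1,0.2,0],"roll":0}]'
python3 -m handwheel '[{"offset":[1,0.2,0],"roll":0},{"offset":[1,0.2,0],"roll":0},{"offset":[1,0.2,0.3],"roll":0},{"offset":[0.5,0.2,0.3],"roll":0},{"offset":[0.2,0,0],"roll":0}]'
python3 -m handwheel '[{"offset":[0,0,0],"roll":0},{"offset":[0,0,0],"roll":0}]'
python3 - <<'E'
from h import *; from plant import bot
import pickle
rem(bot.get_obs(),[546.8+1,206.7+1,300],0.185)
c=bot.camera("wrist"); cv2.imwrite("pics/w5.png",c["img"]); pickle.dump(c,open("w5.pkl","wb"))
E
```

```text
clock: 8.6
ee_pos: [557.9, -112.2, 368.0]
tool_rot: [-2.003, -2.418, 0.001]
ft_force: [-0.1, 0.3, -0.5]
grip_width: 9.8
clock: 9.1
ee_pos: [559.2, 15.2, 368.1]
tool_rot: [-2.003, -2.418, 0.002]
ft_force: [0.4, -0.9, -0.1]
grip_width: 9.7
clock: 9.6
ee_pos: [561.7, 110.2, 352.3]
tool_rot: [-2.0, -2.42, 0.003]
ft_force: [0.7, -0.2, -0.3]
grip_width: 9.5
clock: 9.8
ee_pos: [562.2, 107.2, 354.0]
tool_rot: [2.006, 2.417, -0.002]
ft_force: [-0.2, -0.3, -0.5]
grip_width: 9.9
t 9.8 pos [562.2 107.2 354. ] yaw 0.185 tilt [-0.    -0.001] F [-0.2 -0.3 -0.5] w 9.9 q [-0.29  0.68  0.04  1.79 -0.04  0.67 -0.05]
rem mm [101.5   4.3  53.8] rows [4.06 0.17 2.15] roll 0.0
```

View pics/w5.png

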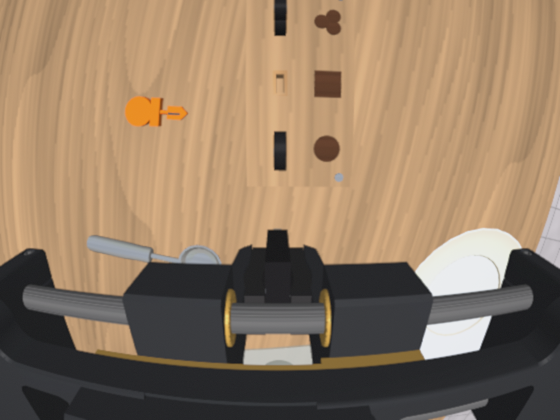

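Run:
```python
import cv2
im=cv2.imread("pics/w5.png")[60:195,235:355]; cv2.imwrite("pics/w5c.png",cv2.resize(im,None,fx=4.4,fy=4.4,interpolation=cv2.INTER_CUBIC))
```

```text
(no output)
```

View pics/w5c.png

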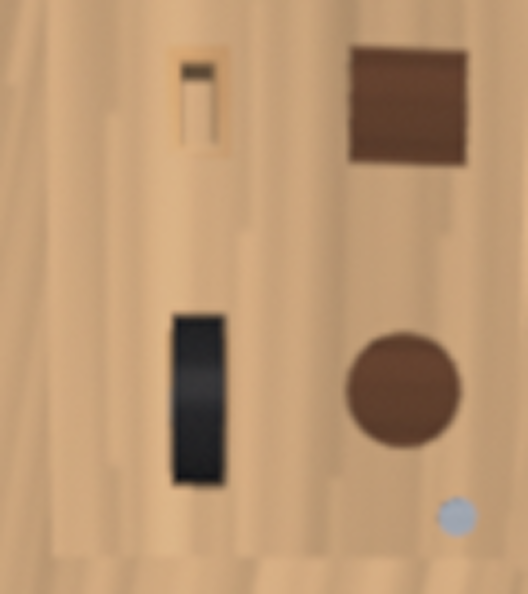

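Run:
```python
from fw import *
c=pickle.load(open("w5.pkl","rb")); s=4.4
pts=[((-24.5,11.5),(171,48)),((-11.5,11.5),(230,48)),((-24.5,-11.5),(172,152)),((-11.5,-11.5),(231,152)),((-48,-93),(53,556)),(('i',0),(408,105)),(('i',-58),(404,390))]
def f(p):
    o=[]
    for l,q in pts:
        x=p[3] if l[0]=='i' else l[0]
        o.append(fproj(c,W(p,(x,l[1],45.)))-[235+(q[0]+.5)/s-.5,60+(q[1]+.5)/s-.5])
    return np.concatenate(o)
r=least_squares(f,[564,210,.185,23]); print(r.x,np.round(r.fun,1))
for y in(-58,0): print(W(r.x,(-18,y,45)))
# round head top silhouette rows: ends at z=69 +-16 
for y in (-58-16,-58,-58+16): print(y,(fproj(c,W(r.x,(-18,y,69 if y!=-58 else 85)))-[235,60])*s)
```

```text
[5.64596905e+02 2.09547998e+02 1.80868754e-01 2.33648111e+01] [-0.6 -1.   0.9 -0.9 -1.   1.   0.6  1.1  0.1 -0.1  0.1 -0.  -0.1 -0.1]
[557.32380929 149.2561899   45.        ]
[546.89052433 206.31008166  45.        ]
-74 [198.34532952 483.16601443]
-58 [199.50692997 408.36101891]
-42 [199.22447299 312.18605198]
```

```bash
python3 -m handwheel '[{"offset":[1,0.03,0.2],"roll":0.03},{"offset":[1,0.03,0.2],"roll":0},{"offset":[1,0.05,0.6],"roll":0},{"offset":[0.7,0.05,1],"roll":0},{"offset":[0.3,0,1],"roll":0}]'
python3 -m handwheel '[{"offset":[0,0,0.6],"roll":0},{"offset":[0,0,0],"roll":0},{"offset":[0,0,0],"roll":0}]'
python3 - <<'E'
from h import *; from plant import bot
import pickle
rem(bot.get_obs(),[546.9,205.9,218.6],0.182)
c=bot.camera("wrist"); cv2.imwrite("pics/w6.png",c["img"]); pickle.dump(c,open("w6.pkl","wb"))
E
```

```text
clock: 10.35
ee_pos: [547.8, 209.1, 278.9]
tool_rot: [2.007, 2.417, 0.004]
ft_force: [0.5, -0.4, -0.5]
grip_width: 9.5
clock: 10.65
ee_pos: [548.2, 206.7, 264.4]
tool_rot: [2.01, 2.414, -0.0]
ft_force: [-0.1, -0.3, 1.3]
grip_width: 9.8
t 10.65 pos [548.2 206.7 264.4] yaw 0.182 tilt [ 0.001 -0.001] F [-0.1 -0.3  1.3] w 9.8 q [-0.46  0.83  0.04  1.8  -0.07  0.5  -0.2 ]
rem mm [-0.5 -1.5 45.8] rows [-0.02 -0.06  1.83] roll 0.0
```

View pics/w6.png

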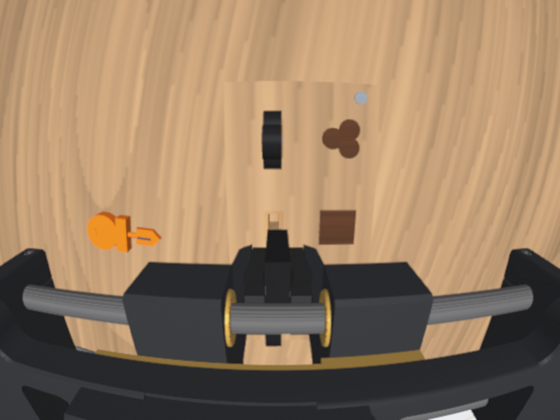

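```bash
python3 -m handwheel '[{"offset":[-0.02,-0.06,0.2],"roll":0},{"offset":[0,0,0.25],"roll":0},{"offset":[0,0,0.25],"roll":0},{"offset":[0,0,0.25],"roll":0},{"offset":[0,0,0],"roll":0}]'
python3 - <<'E'
from h import *; from plant import bot
rem(bot.get_obs(),[546.9,205.9,218.6],0.182)
E
```

```text
clock: 11.2
ee_pos: [545.9, 207.0, 239.2]
tool_rot: [-2.007, -2.415, 0.002]
ft_force: [-0.5, 0.1, -0.5]
grip_width: 9.7
t 11.2 pos [545.9 207.  239.2] yaw 0.184 tilt [-0.002 -0.001] F [-0.5  0.1 -0.5] w 9.7 q [-0.46  0.87  0.04  1.82 -0.07  0.45 -0.19]
rem mm [-1.2  0.8 20.6] rows [-0.05  0.03  0.82] roll 0.002
```

Tip is about 10 mm into the slot with no force; I'll continue down.

```bash
python3 -m handwheel '[{"offset":[0,0,0.2],"roll":0},{"offset":[0,0,0.2],"roll":0},{"offset":[0,0,0.2],"roll":0},{"offset":[0,0,0.15],"roll":0},{"offset":[0,0,0],"roll":0}]'
python3 - <<'E'
from h import *; from plant import bot
rem(bot.get_obs(),[546.9,205.9,218.6],0.182)
E
```

```text
clock: 11.7
ee_pos: [546.0, 207.0, 220.8]
tool_rot: [-2.007, -2.416, 0.001]
ft_force: [-0.3, 0.2, -1.0]
grip_width: 9.6
t 11.7 pos [546.  207.  220.8] yaw 0.184 tilt [-0.001 -0.   ] F [-0.3  0.2 -1. ] w 9.6 q [-0.46  0.9   0.03  1.82 -0.07  0.42 -0.19]
rem mm [-1.3  0.6  2.2] rows [-0.05  0.03  0.09] roll 0.002
```

```bash
python3 -m handwheel '[{"offset":[0,0,0.1],"roll":0},{"offset":[0,0,0.04],"roll":0},{"offset":[0,0,0],"roll":0},{"offset":[0,0,0],"roll":0}]'
python3 - <<'E'
from h import *; from plant import bot
rem(bot.get_obs(),[546.9,205.9,218.6],0.182)
E
```

```text
clock: 12.1
ee_pos: [546.4, 207.0, 218.6]
tool_rot: [2.008, 2.416, 0.001]
ft_force: [-1.4, -0.9, 6.1]
grip_width: 9.5
t 12.1 pos [546.4 207.  218.6] yaw 0.184 tilt [0.001 0.   ] F [-1.4 -0.9  6.1] w 9.5 q [-0.46  0.91  0.03  1.82 -0.07  0.41 -0.19]
rem mm [-1.2  0.3 -0. ] rows [-0.05  0.01 -0.  ] roll 0.002
```

Seated at the expected height with 6 N upward. I'll release partway and rise.

```bash
python3 -m handwheel '[{"offset":[0,0,0],"roll":0},{"offset":[0,0,0],"roll":0},{"offset":[0,0,0],"roll":0},{"offset":[0,0,0],"roll":0}]' 0.2
python3 -m handwheel '[{"offset":[0,0,-0.4],"roll":0},{"offset":[0,0,-0.8],"roll":0},{"offset":[0,0,-0.8],"roll":0},{"offset":[0,0,0],"roll":0},{"offset":[0,0,0],"roll":0}]'
python3 - <<'E'
from h import *; from plant import bot
import pickle
rem(bot.get_obs(),[557.3,149.5,220],0.182)
c=bot.camera("wrist"); cv2.imwrite("pics/w7.png",c["img"]); pickle.dump(c,open("w7.pkl","wb"))
E
```

```text
clock: 12.5
ee_pos: [546.3, 207.1, 217.8]
tool_rot: [-2.008, -2.416, -0.0]
ft_force: [-0.6, 0.4, 0.3]
grip_width: 39.6
clock: 13.0
ee_pos: [546.3, 207.1, 268.4]
tool_rot: [2.008, 2.416, 0.002]
ft_force: [-0.3, -0.2, -0.7]
grip_width: 52.8
t 13.0 pos [546.3 207.1 268.4] yaw 0.184 tilt [0.001 0.001] F [-0.3 -0.2 -0.7] w 52.8 q [-0.47  0.83  0.04  1.81 -0.07  0.51 -0.2 ]
rem mm [-58.6   0.2  48.4] rows [-2.35  0.01  1.94] roll 0.002
```

View pics/w7.png

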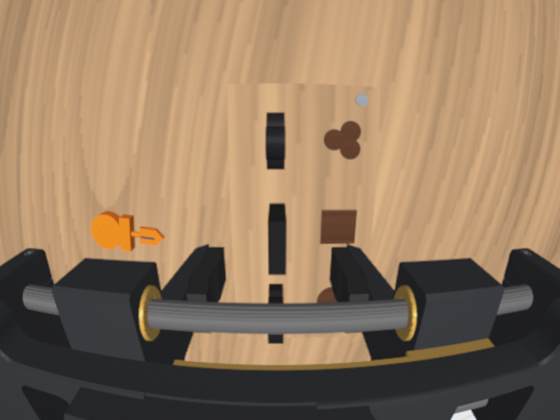

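The square key stands in the middle slot at (277,240), in line with the clover key. Next is the round key, 58 mm along -x of the tool.

```bash
python3 -m handwheel '[{"offset":[-1,0,0],"roll":0},{"offset":[-1,0,0],"roll":0},{"offset":[-0.35,0.01,0],"roll":0.02},{"offset":[0,0,0],"roll":0},{"offset":[0,0,0],"roll":0}]'
python3 - <<'E'
from h import *; from plant import bot
import pickle
rem(bot.get_obs(),[557.2,149.5,218.8],0.182)
c=bot.camera("wrist"); cv2.imwrite("pics/w8.png",c["img"]); pickle.dump(c,open("w8.pkl","wb"))
E
```

```text
clock: 13.55
ee_pos: [557.0, 150.5, 267.5]
tool_rot: [-2.008, -2.414, -0.001]
ft_force: [0.1, 0.2, -0.4]
grip_width: 53.0
t 13.55 pos [557.  150.5 267.5] yaw 0.183 tilt [-0.001  0.001] F [ 0.1  0.2 -0.4] w 53.0 q [-0.36  0.82  0.03  1.83 -0.04  0.49 -0.12]
rem mm [-1.1  0.1 48.7] rows [-0.05  0.    1.95] roll 0.001
```

View pics/w8.png

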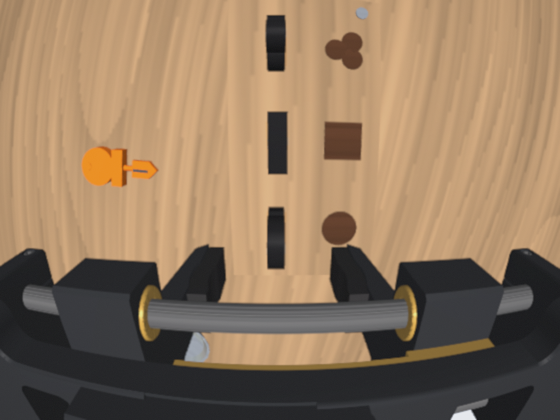

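```bash
python3 -m handwheel '[{"offset":[-0.04,0,0.5],"roll":0},{"offset":[0,0,0.8],"roll":0},{"offset":[0,0,0.65],"roll":0},{"offset":[0,0,0],"roll":0},{"offset":[0,0,0],"roll":0}]'
python3 -m handwheel '[{"offset":[0,0,0],"roll":0},{"offset":[0,0,0],"roll":0},{"offset":[0,0,0],"roll":0},{"offset":[0,0,0],"roll":0}]' -1 45
python3 - <<'E'
from h import *; from plant import bot
rem(bot.get_obs(),[557.2,149.5,218.8],0.182)
E
```

```text
clock: 14.1
ee_pos: [557.2, 149.0, 218.7]
tool_rot: [-2.009, -2.414, 0.001]
ft_force: [-0.6, -0.5, 0.3]
grip_width: 53.0
clock: 14.5
ee_pos: [557.6, 148.4, 219.7]
tool_rot: [2.01, 2.414, 0.001]
ft_force: [0.4, 0.1, 0.7]
grip_width: 22.6
t 14.5 pos [557.6 148.4 219.7] yaw 0.182 tilt [0.001 0.   ] F [0.4 0.1 0.7] w 22.6 q [-0.35  0.9   0.02  1.84 -0.04  0.4  -0.12]
rem mm [ 1.1 -0.2  0.9] rows [ 0.04 -0.01  0.03] roll 0.0
```

```bash
python3 -m handwheel '[{"offset":[0.03,0,0],"roll":0},{"offset":[0,0,0],"roll":0},{"offset":[0,0,0],"roll":0},{"offset":[0,0,0],"roll":0}]'
python3 - <<'E'
from h import *; from plant import bot
rem(bot.get_obs(),[557.2,149.5,218.8],0.182)
E
python3 -m handwheel '[{"offset":[0,0,-0.2],"roll":0},{"offset":[0,0,-0.4],"roll":0},{"offset":[0,0,-0.6],"roll":0},{"offset":[0,0,-1],"roll":0},{"offset":[0,0,-1],"roll":0}]'
python3 -m handwheel '[{"offset":[0,0,-1],"roll":0},{"offset":[0,0,-1],"roll":0},{"offset":[0,0,-0.8],"roll":0},{"offset":[0,0,0],"roll":0},{"offset":[0,0,0],"roll":0}]'
python3 - <<'E'
from h import *; from plant import bot
import pickle
rem(bot.get_obs(),[557,-227,370],0.28)
c=bot.camera("wrist"); cv2.imwrite("pics/w9.png",c["img"]); pickle.dump(c,open("w9.pkl","wb"))
E
```

```text
clock: 14.9
ee_pos: [557.3, 149.2, 219.3]
tool_rot: [-2.01, -2.414, -0.0]
ft_force: [-0.6, 0.6, 2.8]
grip_width: 9.6
t 14.9 pos [557.3 149.2 219.3] yaw 0.182 tilt [-0.  0.] F [-0.6  0.6  2.8] w 9.6 q [-0.35  0.9   0.02  1.84 -0.04  0.4  -0.12]
rem mm [ 0.3 -0.   0.5] rows [ 0.01 -0.    0.02] roll 0.0
clock: 15.4
ee_pos: [557.3, 149.0, 301.0]
tool_rot: [2.01, 2.414, 0.0]
ft_force: [-0.1, 1.0, -0.3]
grip_width: 9.8
clock: 15.9
ee_pos: [557.1, 149.0, 369.9]
tool_rot: [2.01, 2.414, 0.002]
ft_force: [-0.0, -0.7, -0.0]
grip_width: 9.9
t 15.9 pos [557.1 149.  369.9] yaw 0.182 tilt [0.001 0.   ] F [-0.  -0.7 -0. ] w 9.9 q [-0.37  0.67  0.04  1.76 -0.04  0.71 -0.12]
rem mm [-3.698e+02 -6.820e+01 -3.000e-01] rows [-1.479e+01 -2.730e+00 -1.000e-02] roll -0.098
```

View pics/w9.png

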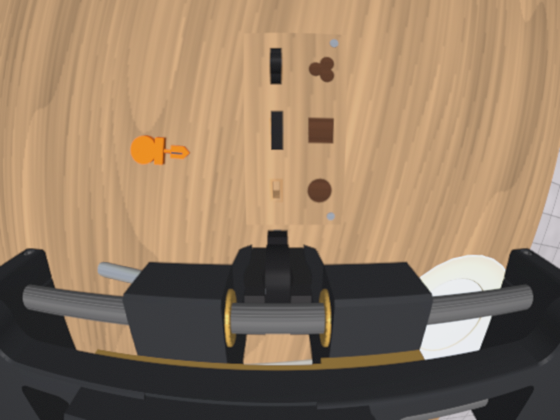

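The round key is drawn: its slot at (276,188) is empty, and the square and clover keys are still standing. Now back over the lock.

```bash
python3 -m handwheel '[{"offset":[-0.5,-0.1,0],"roll":-0.5},{"offset":[-1,-0.2,0],"roll":-0.48},{"offset":[-1,-0.1,0],"roll":0},{"offset":[-1,-0.1,0],"roll":0},{"offset":[-1,-0.1,0],"roll":0}]'
python3 -m handwheel '[{"offset":[-1,-0.1,0],"roll":0},{"offset":[-1,-0.1,0],"roll":0},{"offset":[-1,-0.1,0],"roll":0},{"offset":[-1,-0.1,0],"roll":0},{"offset":[-1,-0.1,0],"roll":0}]'
python3 - <<'E'
from h import *; from plant import bot
rem(bot.get_obs(),[557,-227,370],0.28)
E
```

```text
clock: 16.45
ee_pos: [571.1, 35.7, 367.9]
tool_rot: [-1.888, -2.508, 0.003]
ft_force: [0.3, -0.0, -0.5]
grip_width: 9.7
clock: 16.95
ee_pos: [593.7, -87.9, 367.7]
tool_rot: [-1.888, -2.508, 0.002]
ft_force: [1.0, 0.2, -0.7]
grip_width: 9.8
t 16.95 pos [593.7 -87.9 367.7] yaw 0.28 tilt [-0.003  0.   ] F [ 1.   0.2 -0.7] w 9.8 q [ 0.09  0.7  -0.03  1.69  0.03  0.76  0.33]
rem mm [-123.6  -73.7   -2.2] rows [-4.94 -2.95 -0.09] roll 0.0
```

```bash
python3 -m handwheel '[{"offset":[-1,-0.6,0],"roll":0},{"offset":[-1,-0.6,0],"roll":0},{"offset":[-1,-0.6,0],"roll":0},{"offset":[-1,-0.6,0],"roll":0},{"offset":[-0.6,-0.45,0],"roll":0}]'
python3 -m handwheel '[{"offset":[-0.15,0,0],"roll":0},{"offset":[0,0,0],"roll":0},{"offset":[0,0,0],"roll":0},{"offset":[0,0,0],"roll":0}]'
python3 - <<'E'
from h import *; from plant import bot
import pickle
rem(bot.get_obs(),[557.1,-228.2,370],0.28)
c=bot.camera("wrist"); cv2.imwrite("pics/w10.png",c["img"]); pickle.dump(c,open("w10.pkl","wb"))
im=c["img"][160:280,215:335]; cv2.imwrite("pics/w10c.png",cv2.resize(im,None,fx=5,fy=5,interpolation=cv2.INTER_CUBIC))
rem(bot.get_obs(),[557.1,-228.2,370],0.28)
E
```

```text
clock: 17.45
ee_pos: [556.0, -219.7, 367.7]
tool_rot: [-1.892, -2.505, 0.004]
ft_force: [0.4, 0.6, 0.3]
grip_width: 9.6
clock: 17.85
ee_pos: [559.0, -218.9, 368.9]
tool_rot: [-1.886, -2.512, -0.002]
ft_force: [0.6, 0.4, -1.1]
grip_width: 10.0
t 17.85 pos [ 559.  -218.9  368.9] yaw 0.283 tilt [-0.     0.001] F [ 0.6  0.4 -1.1] w 10.0 q [ 0.33  0.7  -0.05  1.68  0.05  0.76  0.54]
rem mm [-8.4 -4.4 -1.1] rows [-0.34 -0.18 -0.04] roll 0.003
t 17.9 pos [ 558.9 -219.1  369. ] yaw 0.282 tilt [-0.     0.001] F [-0.3 -1.3 -1.3] w 9.6 q [ 0.33  0.7  -0.05  1.68  0.05  0.76  0.54]
rem mm [-8.2 -4.3 -1. ] rows [-0.33 -0.17 -0.04] roll 0.002
```

View pics/w10c.png

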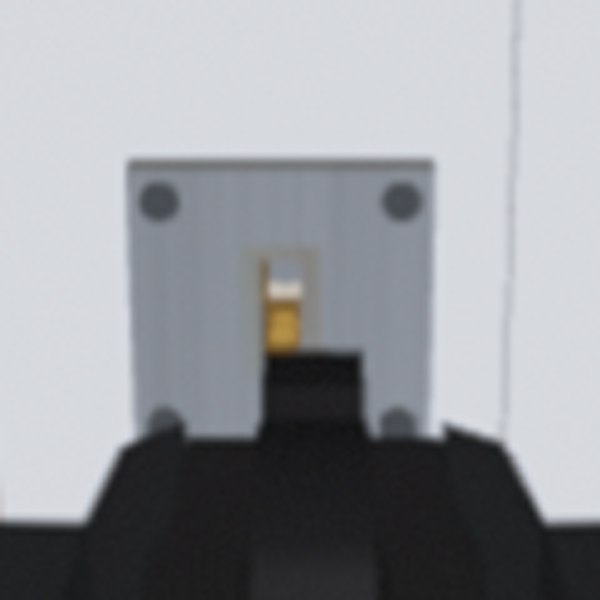

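Run:
```python
from fw import *
pts=[((-23,23,116),(128,169)),((23,23,116),(434,169)),((-6,11,116),(246,250)),((6,11,116),(319,250)),((-18.5,18.5,116),(158,202)),((18.5,18.5,116),(402,201))]
fitw("w10.pkl",215,160,5,pts,[556,-230,.28])
fitw("w10.pkl",215,160,5,pts[:4],[556,-230,.28])
```

```text
[ 5.575317e+02 -2.282062e+02  2.850000e-01] res [-0.6  0.5  0.6  0.3 -1.  -0.2  0.5 -0.2 -0.3 -0.2  0.8 -0.2]
[ 5.575726e+02 -2.281093e+02  2.839000e-01] res [-0.4  0.4  0.7  0.2 -0.9 -0.3  0.6 -0.3]
```

```bash
python3 -m handwheel '[{"offset":[-0.35,-0.16,0.4],"roll":0},{"offset":[0,0,0.7],"roll":0},{"offset":[0,0,0.45],"roll":0},{"offset":[0,0,0],"roll":0},{"offset":[0,0,0],"roll":0}]'
python3 - <<'E'
from h import *; from plant import bot
rem(bot.get_obs(),[557.3,-228.3,290.3],0.281)
E
```

```text
clock: 18.4
ee_pos: [557.0, -230.2, 330.2]
tool_rot: [-1.889, -2.509, -0.0]
ft_force: [-0.7, -0.8, -0.4]
grip_width: 9.7
t 18.4 pos [ 557.  -230.2  330.2] yaw 0.28 tilt [-0.  0.] F [-0.7 -0.8 -0.4] w 9.7 q [ 0.34  0.75 -0.05  1.71  0.05  0.68  0.55]
rem mm [ 1.7  0.8 39.9] rows [0.07 0.03 1.6 ] roll -0.001
```

```bash
python3 -m handwheel '[{"offset":[0.04,0.03,0],"roll":0},{"offset":[0,0,0],"roll":0},{"offset":[0,0,0],"roll":0}]'
python3 - <<'E'
from h import *; from plant import bot
rem(bot.get_obs(),[557.3,-228.3,290.3],0.281)
E
```

```text
clock: 18.7
ee_pos: [557.6, -229.0, 331.0]
tool_rot: [1.889, 2.509, 0.001]
ft_force: [1.2, -0.1, -0.7]
grip_width: 10.0
t 18.7 pos [ 557.6 -229.   331. ] yaw 0.28 tilt [ 0.001 -0.   ] F [ 1.2 -0.1 -0.7] w 10.0 q [ 0.34  0.75 -0.05  1.71  0.05  0.68  0.54]
rem mm [ 0.7 -0.2 40.7] rows [ 0.03 -0.01  1.63] roll -0.001
```

Aligned within 1 mm. Descending to where the wafers start, about 17 mm in.

```bash
python3 -m handwheel '[{"offset":[0.02,0,0.2],"roll":0},{"offset":[0,0,0.2],"roll":0},{"offset":[0,0,0.2],"roll":0},{"offset":[0,0,0.2],"roll":0},{"offset":[0,0,0.1],"roll":0}]'
python3 - <<'E'
from h import *; from plant import bot
rem(bot.get_obs(),[557.3,-228.3,290.3],0.281)
E
```

```text
clock: 19.2
ee_pos: [557.1, -228.5, 307.1]
tool_rot: [-1.889, -2.509, 0.0]
ft_force: [0.4, 0.2, -0.3]
grip_width: 9.5
t 19.2 pos [ 557.1 -228.5  307.1] yaw 0.28 tilt [-0.001  0.   ] F [ 0.4  0.2 -0.3] w 9.5 q [ 0.34  0.78 -0.05  1.73  0.06  0.63  0.54]
rem mm [ 0.1  0.3 16.8] rows [0.   0.01 0.67] roll -0.001
```

```bash
for i in 1; do python3 -m handwheel '[{"offset":[0,0,0.15],"roll":0},{"offset":[0,0,0.15],"roll":0},{"offset":[0,0,0.1],"roll":0},{"offset":[0,0,0.1],"roll":0},{"offset":[0,0,0],"roll":0}]'; done
python3 - <<'E'
from h import *; from plant import bot
rem(bot.get_obs(),[557.3,-228.3,290.3],0.281)
E
```

```text
clock: 19.7
ee_pos: [557.4, -228.4, 295.4]
tool_rot: [1.889, 2.51, 0.001]
ft_force: [-0.6, 0.5, 1.1]
grip_width: 9.8
t 19.7 pos [ 557.4 -228.4  295.4] yaw 0.28 tilt [0. 0.] F [-0.6  0.5  1.1] w 9.8 q [ 0.34  0.8  -0.05  1.73  0.06  0.61  0.54]
rem mm [ 0.1 -0.1  5.1] rows [ 0.   -0.    0.21] roll -0.001
```

```bash
python3 -m handwheel '[{"offset":[0,0,0.1],"roll":0},{"offset":[0,0,0.1],"roll":0},{"offset":[0,0,0.05],"roll":0},{"offset":[0,0,0],"roll":0},{"offset":[0,0,0],"roll":0}]'
python3 - <<'E'
from h import *; from plant import bot
rem(bot.get_obs(),[557.3,-228.3,290.3],0.281)
c=bot.camera("side"); cv2.imwrite("pics/side5.png",cv2.resize(c["img"][210:310,280:400],None,fx=6,fy=6,interpolation=cv2.INTER_CUBIC))
E
```

```text
clock: 20.2
ee_pos: [557.4, -228.4, 290.2]
tool_rot: [1.889, 2.509, 0.001]
ft_force: [-2.2, 2.5, 11.3]
grip_width: 9.7
t 20.2 pos [ 557.4 -228.4  290.2] yaw 0.28 tilt [0.001 0.   ] F [-2.2  2.5 11.3] w 9.7 q [ 0.34  0.81 -0.05  1.74  0.06  0.6   0.54]
rem mm [ 0.1 -0.1 -0.1] rows [ 0.01 -0.   -0.  ] roll -0.001
```

View pics/side5.png

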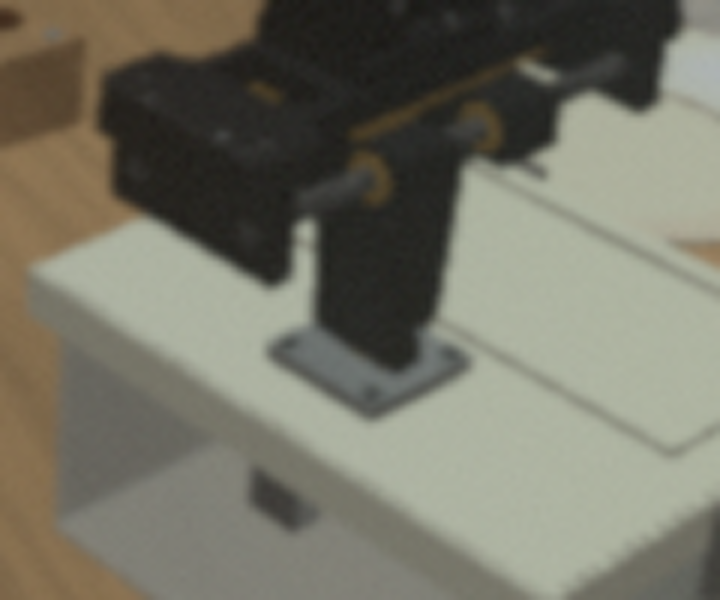

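Expected home height reached at 11 N, but that could be a wafer, so I'll push 2 mm more to tell.

```bash
python3 -m handwheel '[{"offset":[0,0,0.06],"roll":0},{"offset":[0,0,0.04],"roll":0},{"offset":[0,0,0],"roll":0},{"offset":[0,0,0],"roll":0}]' -1 60
python3 - <<'E'
from h import *; from plant import bot
rem(bot.get_obs(),[557.3,-228.3,290.3],0.281)
E
```

```text
clock: 20.65
ee_pos: [557.4, -228.4, 290.0]
tool_rot: [1.889, 2.508, 0.001]
ft_force: [-5.3, 3.6, 28.1]
grip_width: 9.4
t 20.65 pos [ 557.4 -228.4  290. ] yaw 0.28 tilt [ 0.002 -0.   ] F [-5.3  3.6 28.1] w 9.4 q [ 0.34  0.81 -0.05  1.74  0.06  0.6   0.54]
rem mm [ 0.1 -0.1 -0.3] rows [ 0.   -0.   -0.01] roll -0.001
```

A hard stop: 28 N moved it only 0.2 mm, so the key is fully home. I'll ease the push and start turning clockwise (positive roll).

```bash
python3 -m handwheel '[{"offset":[0,0,-0.05],"roll":0},{"offset":[0,0,0],"roll":0.3},{"offset":[0,0,0],"roll":0.6},{"offset":[0,0,0],"roll":0.6},{"offset":[0,0,0],"roll":0.6}]'
python3 - <<'E'
from h import *; from plant import bot
o=bot.get_obs(); rem(o,[557.4,-228.4,290.3],0.281-1.5); print(o["wrist_torque"])
E
```

```text
clock: 21.15
ee_pos: [557.3, -228.5, 290.2]
tool_rot: [2.144, 2.295, 0.001]
ft_force: [-4.3, 2.7, 19.6]
grip_width: 9.4
t 21.15 pos [ 557.3 -228.5  290.2] yaw 0.068 tilt [ 0.001 -0.   ] F [-4.3  2.7 19.6] w 9.4 q [ 0.31  0.81  0.01  1.74 -0.01  0.59  0.39]
rem mm [ 0.1  0.1 -0.1] rows [ 0.    0.   -0.01] roll 1.287
[0.52243054 1.14289077 0.17874009]
```

```bash
python3 -m handwheel '[{"offset":[0,0,-0.02],"roll":0.8},{"offset":[0,0,0],"roll":0.8},{"offset":[0,0,0],"roll":0.8},{"offset":[0,0,0],"roll":0.8},{"offset":[0,0,0],"roll":0.8}]'
python3 - <<'E'
from h import *; from plant import bot
o=bot.get_obs(); rem(o,[557.4,-228.4,290.3],0.281-1.5); print(o["wrist_torque"])
E
python3 -m handwheel '[{"offset":[0,0,0],"roll":0.8},{"offset":[0,0,0],"roll":0.8},{"offset":[0,0,0],"roll":0.8},{"offset":[0,0,0],"roll":0.8},{"offset":[0,0,0],"roll":0.8}]'
python3 - <<'E'
from h import *; from plant import bot
o=bot.get_obs(); rem(o,[557.4,-228.4,290.3],0.281-1.5); print(o["wrist_torque"])
E
```

```text
clock: 21.65
ee_pos: [557.0, -228.6, 290.2]
tool_rot: [2.558, 1.823, 0.0]
ft_force: [-4.7, 2.0, 17.1]
grip_width: 9.3
t 21.65 pos [ 557.  -228.6  290.2] yaw -0.333 tilt [ 0. -0.] F [-4.7  2.  17.1] w 9.3 q [ 0.25  0.81  0.12  1.74 -0.15  0.59  0.12]
rem mm [ 0.3  0.3 -0.1] rows [ 0.01  0.01 -0.  ] roll 0.886
[0.48164646 1.1427537  0.12739876]
clock: 22.15
ee_pos: [556.8, -228.6, 290.2]
tool_rot: [-2.869, -1.278, 0.0]
ft_force: [-4.8, 1.7, 17.5]
grip_width: 9.5
t 22.15 pos [ 556.8 -228.6  290.2] yaw -0.733 tilt [-0.  0.] F [-4.8  1.7 17.5] w 9.5 q [ 0.19  0.82  0.23  1.75 -0.3   0.6  -0.15]
rem mm [ 0.6  0.3 -0.1] rows [ 0.02  0.01 -0.  ] roll 0.486
[0.63549782 1.24454713 0.18325171]
```

```bash
python3 -m handwheel '[{"offset":[0,0,0],"roll":1},{"offset":[0,0,0],"roll":1},{"offset":[0,0,0],"roll":1},{"offset":[0,0,0],"roll":1},{"offset":[0,0,0],"roll":1}]'
python3 -m handwheel '[{"offset":[0,0,0],"roll":0.2},{"offset":[0,0,0],"roll":0},{"offset":[0,0,0],"roll":0},{"offset":[0,0,0],"roll":0},{"offset":[0,0,0],"roll":0}]'
python3 - <<'E'
from h import *; from plant import bot
o=bot.get_obs(); rem(o,[557.4,-228.4,290.3],0.281-1.5); print(o["wrist_torque"])
for n in("wrist","side","scene"):
    c=bot.camera(n); cv2.imwrite(f"pics/{n}6.png",c["img"])
a=cv2.imread("pics/side6.png")
cv2.imwrite("pics/side6c.png",cv2.resize(a[180:340,220:420],None,fx=4,fy=3.7))
E
```

```text
clock: 22.65
ee_pos: [556.6, -228.6, 290.2]
tool_rot: [-3.096, -0.527, 0.001]
ft_force: [-4.6, 2.5, 18.3]
grip_width: 9.3
clock: 23.15
ee_pos: [556.6, -228.6, 290.2]
tool_rot: [-3.1, -0.502, 0.001]
ft_force: [-4.6, 2.8, 18.5]
grip_width: 9.6
t 23.15 pos [ 556.6 -228.6  290.2] yaw -1.25 tilt [-0.001  0.001] F [-4.6  2.8 18.5] w 9.6 q [ 0.11  0.84  0.37  1.75 -0.47  0.63 -0.5 ]
rem mm [ 0.8  0.1 -0.1] rows [ 0.03  0.   -0.  ] roll -0.031
[0.79721874 1.34729708 0.16100645]
```

View pics/wrist6.png

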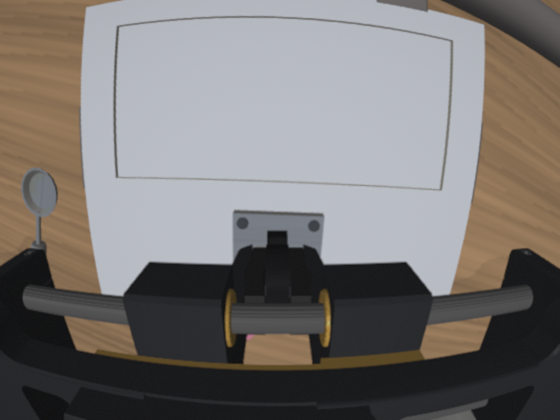

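View pics/side6c.png

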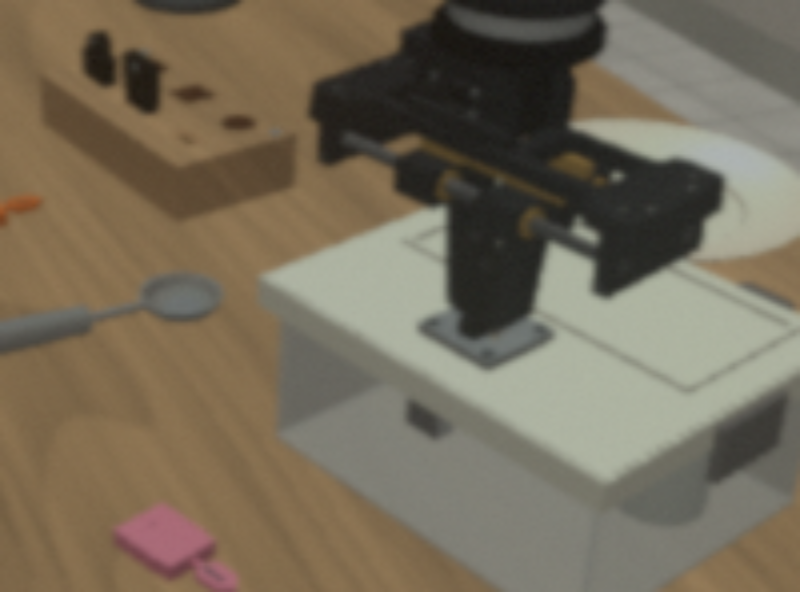

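View pics/scene6.png

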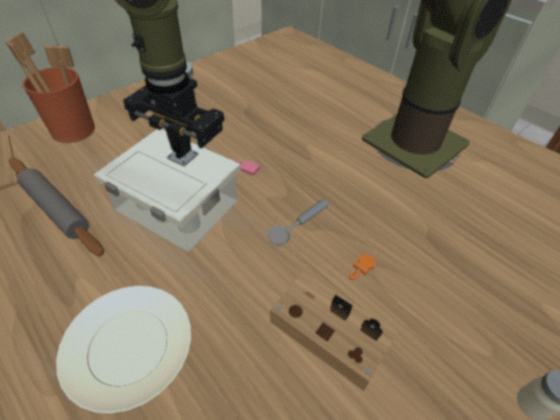

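Run:
```python
import cv2,numpy as np
a=cv2.imread("pics/side0.png");b=cv2.imread("pics/side6.png")
f=lambda i:cv2.convertScaleAbs(cv2.resize(i[270:310,305:350],None,fx=8,fy=8,interpolation=cv2.INTER_CUBIC),alpha=1.6)
cv2.imwrite("pics/latch.png",np.hstack([f(a),f(b)]))
w=cv2.imread("pics/wrist6.png"); cv2.imwrite("pics/w6h.png",cv2.convertScaleAbs(cv2.resize(w[205:310,220:335],None,fx=5,fy=5,interpolation=cv2.INTER_CUBIC),alpha=2.5,beta=20))
```

```text
(no output)
```

View pics/latch.png

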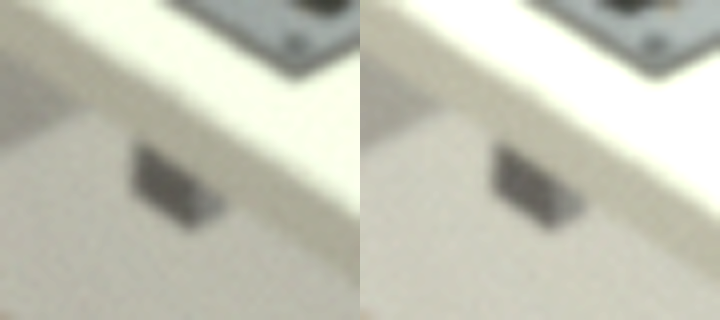

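View pics/w6h.png

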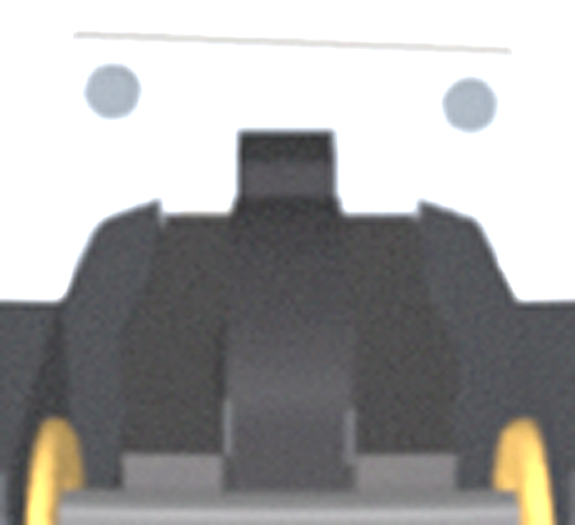

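The key head has turned with the jaws: it is square between the pads at (277,240), while the plate stands still. The dark block under the lid hasn't moved, so it looks like fixed lock housing and tells nothing about the latch. I'll add a little turn for margin and hold.

```bash
python3 -m handwheel '[{"offset":[0,0,0],"roll":0.3},{"offset":[0,0,0],"roll":0.2},{"offset":[0,0,0],"roll":0},{"offset":[0,0,0],"roll":0},{"offset":[0,0,0],"roll":0}]'
python3 -m handwheel '[{"offset":[0,0,0],"roll":0},{"offset":[0,0,0],"roll":0},{"offset":[0,0,0],"roll":0},{"offset":[0,0,0],"roll":0},{"offset":[0,0,0],"roll":0}]'
python3 - <<'E'
from h import *; from plant import bot
o=bot.get_obs(); rem(o,[557.4,-228.4,290.3],0.281-1.57); print(o["wrist_torque"])
c=bot.camera("side"); a=c["img"]; cv2.imwrite("pics/fin.png",cv2.resize(a[185:240,225:300],None,fx=8,fy=8,interpolation=cv2.INTER_CUBIC))
E
```

```text
clock: 23.8
ee_pos: [556.6, -228.6, 290.2]
tool_rot: [-3.112, -0.425, 0.001]
ft_force: [-4.9, 3.5, 18.7]
grip_width: 9.6
clock: 24.3
ee_pos: [556.6, -228.6, 290.2]
tool_rot: [-3.112, -0.425, 0.001]
ft_force: [-5.6, 3.6, 18.4]
grip_width: 9.6
t 24.3 pos [ 556.6 -228.6  290.2] yaw -1.3 tilt [-0.001  0.001] F [-5.6  3.6 18.4] w 9.6 q [ 0.1   0.85  0.38  1.75 -0.49  0.64 -0.53]
rem mm [ 0.8  0.  -0.1] rows [ 0.03  0.   -0.  ] roll -0.011
[0.78880137 1.3260131  0.16341214]
```

View pics/fin.png

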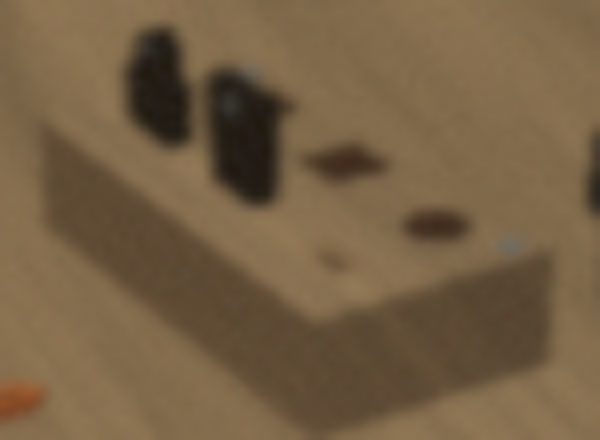

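The square key is seated flat in the middle slot, the clover key is untouched, and the arm is steady with the round key gripped and turned about 1.58 rad. Handing in.

```bash
python3 -c "
from plant import bot; print(bot.close_job())"
```

```text
the job is handed in; nothing more can be done
None
```

The job is handed in with the round-headed key home in the lock, turned a quarter clockwise and still gripped. The hand-in gave no verdict.

- **Square key:** I drew it straight out of the lock and seated it in the middle slot. It stopped at the expected height with about 6 N upward, then I let go. The last pictures show it standing level in that slot.
- **Round key:** I took it from the block and pushed it past the wafers. It reached the expected home height at 11 N, and pushing to 28 N moved it only 0.2 mm more, so I take it as fully home.
- **Turn and hold:** the jaws turned 1.58 rad clockwise. Allowing for the 0.11 rad of slack, the plug should stand at about 1.47 rad. The arm was steady for the last half second before hand-in, with about 18 N down and the grip set to 60 N.
- **Bystanders:** the clover key and the spoon look unmoved in the last pictures.

**Not confirmed:** I could not read the plug angle directly. It is inferred from the jaw angle, the turning moment and the head sitting square between the pads. The dark block visible under the lid did not move, so I took it for fixed housing and it gave no check on the latch. No other check failed.

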